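Drive the plug home in the slanting jig and set the depth pointer

TASK

Take the ringed steel rod from its wooden stand and push it down the slanting bore of the jig until the tight plug inside has gone fully home against the bottom. Let go and leave the rod standing in the bore on the plug, then slide the pointer on the jig's rail level with the ring on the rod, so that the depth can be read. Leave the other things on the bench where they are.

Things in the scene. Friction and masses are not known exactly. Their poses are not given: they have to be found in the camera images.
- rod: Loose steel rod, 170 mm long, 0.11 to 0.22 kg: round shank 16 mm thick, nose tapered to 10 mm over the last 8 mm, a ring collar (21 mm across, 4 mm wide) 80 mm from the tip, a dark square head 24 x 24 mm from 130 to 170 mm. Starts upright, tip down, in the wooden stand. Origin: centre of the tip; z along the rod to the head; x, y square to the head's faces.
- ring (a point): Centre of the rod's ring collar, on the rod's axis 80 mm from the tip: the mark to read against.
- rod_stand: Fixed wooden block 48 x 48 x 50 mm with one upright blind hole 17.6 mm in diameter and 40 mm deep in which the rod stands. Origin at the centre of its underside.
- jig: Fixed jig: steel base plate 95 x 142 x 10 mm with two grey cheeks that hold the square steel sleeve, which leans 30 degrees from vertical towards the jig's own -x side (to the robot's left). Origin on the bench under the base; z up.
- sleeve: Fixed square steel sleeve 44 x 44 x 80 mm with a round blind bore 19 mm in diameter. Origin: centre of the bore's mouth, in its top face 99 mm above the bench. z: along the bore, out of the mouth, 30 degrees from vertical; x: in the plane of the lean, to the robot's right and up; y: level, away from the robot, to the rail, a 12 x 8 mm bar parallel to the bore at y = +80 mm that ends 66 mm past the mouth's level.
- plug (a joint): Slide of the plug down the bore, m: 0 as built, 0.025 home. It is a black disc, 17.6 mm across, 10 mm high, filling the bore; it starts at 0 to 0.005, top 15 to 40 mm below the mouth. It slides stiffly (about 8 N), stays where left (the rod's weight does not move it) and stops dead when home, top 40 to 60 mm below the mouth: a depth that differs every time and cannot be seen.
- pointer (a joint): How far the pointer carriage has slid along the rail towards the bench, in m: 0 is the top (56 mm beyond the level of the mouth), 0.042 the lowest (14 mm). It starts at 0 to 0.006; it slides against about 3 N and stays where it is left.
- pointer_tip (a point): Tip of the steel pointer needle, level with the middle of the carriage, 14 mm to the side of the bore's axis (sleeve frame x = 0, y = +14 mm). It is what is set against the ring.
- pointer_grip (a point): Centre of the grey pointer carriage on the rail, a block 30 mm (sleeve x) x 26 mm (sleeve y) x 22 mm (along the rail), at sleeve y = +80 mm: pinch it across its 30 mm, or push it.
- screwdriver: Loose screwdriver, 137 mm long, lying on the bench; a bystander. Origin at the centre of the underside.
- spool: Loose wire spool, 54 mm in diameter, 42 mm high, standing; a bystander. Origin at the centre of the underside.
Things that resemble listed ones, but are neither listed nor needed, are in the scene too. What is shaped like the rod but pink or yellow is not meant.

How it is judged:
On the way, in this order (a step that is already met when the one before it is completed fails the run):
1. the rod has pushed the plug fully home (value of joint plug above 0.0235 m and x of ring in the frame of sleeve between -0.008 and 0.008 m and y of ring in the frame of sleeve between -0.008 and 0.008 m and z of ring in the frame of sleeve below 0.044 m and angle between the z axis of rod and the z axis of sleeve, either way round below 0.15 rad), for 0.2 s.
2. the pointer is level with the ring of the rod that stands in the bore (all of step 1 and z of pointer_tip in the frame of rod between 0.076 and 0.084 m), for 0.2 s.
At the end, for the whole second after the job is handed in: The plug is home (within 1.5 mm), the rod stands released and still in the bore (ring within 8 mm of the bore's axis in each direction and less than 44 mm out of the mouth, rod within 0.15 rad of the axis), and the pointer tip is level with the middle of the ring within 4 mm along the rod, at rest (all of step 2 and linear speed of rod below 0.02 m/s and velocity of joint pointer between -0.01 and 0.01 m/s); the robot touches nothing.
It fails at once if the screwdriver is moved by more than 30 mm (distance of screwdriver from where it was at the start of the episode above 0.03 m).
It fails at once if the wire spool is moved by more than 30 mm (distance of spool from where it was at the start of the episode above 0.03 m).
It also fails if it takes over 48 s, if anything falls off the work surface, if the arm or the gripper's body presses on something with over 40 N, if the wrist force passes 120 N, or if a joint passes its speed limit or range.

ROBOT

A 6-joint arm with a two-finger parallel gripper is mounted at the origin on a cart in front of the work surface, level with it; the furniture and walls round the work are solid. World frame = base frame: x ahead of the robot, y to its left, z up, the work surface at z = 0. Lengths are in m, angles in rad, forces in N, time in s.
With the tool pointing down it reaches from about 0.275 to 0.875 m from the base axis. Payload 12.5 kg.
Tool frame: the origin (TCP) lies at the very end of the fingers, on their centre line; the grasp point (between the pads) lies 19 mm behind it; z points along the fingers, y is the line along which they close (so a half turn about z gives the same grasp; the last joint's range is limited). The gripper opens to 85 mm and grips with 20 to 120 N. Pads are 22 mm wide; open, the fingers measure 114 mm over their backs; the gripper's body (76 mm by 85 mm) begins 54 mm behind the grasp point. The pads swing forward as they close: fully open they stand 13 mm farther back than shut.
Start: joints at [1.203, 0.351, 1.652, -0, 1.139, -0.085], TCP at [0.153, 0.528, 0.193] pointing down, gripper open.
Joint ranges: [-2.75, 2.75], [-0.79, 2.1], [0.01, 2.65], [-1.57, 4.71], [0.07, 3.14], [-2.87, 2.87]. Speed limits (rad/s): [2.22, 2.22, 2.79, 3.14, 3.14, 3.14].

INTERFACE

Orientations are given as a 3x3 rotation matrix whose columns are the frame's x, y, z axes.
In Python, from bench import manip gives the robot as it stands. Calls block until the motion is done:
- manip.move_ptp(position, orientation): joint-space move of the TCP to a pose.
- manip.move_l(position, attitude=None, max_speed=0.15): straight line of the TCP; attitude=None keeps the orientation; max_speed is the mean speed in m/s.
- manip.move_j(angles): joint-space move.
- manip.set_gripper(opening, effort=None): opening from 0.0 (shut) to 1.0 (fully open); effort is the grip in N (None keeps the last); returns when the fingers have stopped.
- manip.dwell(seconds).
- manip.inverse_kinematics(position, orientation): joint angles nearest the present ones, or None.
- manip.grab_frame(name): name is "side" or "top" or "wrist"; returns (picture, depth): 480x640x3 uint8, red, green, blue; 480x640 float32, m along the optical axis (not along the pixel's ray), 0 where there is no reading.
- manip.get_calibration(name): a dict with "camera_matrix" (3x3 intrinsics, pixels), "R" (3x3) and "t" (3): a world point X has camera coordinates R X + t. Camera axes: x right, y down, z forward; pixel columns grow to the right and rows downward; lengths in m; the calibration is good to about 2 mm. A picture is of the moment at which its call begins: read the wrist's pose just before it. get_calibration takes no time and is no camera call; for the wrist camera it gives the pose at the moment of the call.
A pose or a line that the arm cannot do raises manip.Unreachable and nothing moves.
- manip.sign_off(): hands the job in; it is judged then, once.
Trained networks look in the newest picture that a camera, given by its name, has taken for a name from the list of things; names that differ only in an ending like _2 or _b are one class to them, and where a whole thing is asked for, a point or a joint stands for the part that bears it (a point fixed in the world has none). Each returns a list of dicts, best first, with "confidence" (0 to 1); they miss things now and then, are a little off and sometimes report something else, mostly with a low value. They report only what shows in the picture. A call takes as long as a camera call. They do not tell look-alikes from the thing itself.
- manip.look_for(camera, name): "at" ([x, y, z] in m, in world coordinates, good to about 4 mm: the middle of the surface that is visible of it).
Readings, each from a call of its own:
- manip.current_time(): time.
- manip.current_qpos(): joint angles.
- manip.current_joint_vel(): joint speeds.
- manip.current_joint_torque(): joint torques, N m.
- manip.current_ee_pos(): TCP position.
- manip.current_tcp_rot(): TCP orientation.
- manip.current_force(): force on the tool from outside, world axes, zero at the start.
- manip.current_ft_torque(): the same for the moment, N m.
- manip.current_grip_width(): opening from 0.0 (shut) to 1.0 (fully open).
- manip.current_grip_force(): force on a finger pad.
Only numpy, scipy, OpenCV 4.12 (cv2) and the standard library are available. Lean on these libraries where they do the work, as an engineer would, in place of code of your own. Each camera call takes 0.05 s, during which the arm holds its last target. There are 200 camera calls.

## Working session

There is one attempt and no reset: what is moved stays moved. The work goes in short steps, each a Python script; the robot and the scene stay as the last script left them, time stands still between calls to the robot, and variables do not carry over. Pictures are saved under pics/ and viewed, at most 10 in all, crops included, and the job is handed in when it is done.

```bash
mkdir -p pics; ls
cat > h.py <<'E'
import numpy as np, cv2
from bench import manip as m
def snap(c,f=None):
    p,d=m.grab_frame(c); k=m.get_calibration(c)
    if f: cv2.imwrite('pics/'+f,p[:,:,::-1])
    return p,d,k
def cloud(d,k):
    K=np.array(k['camera_matrix']);v,u=np.mgrid[:480,:640]
    c=np.stack([(u-K[0,2])*d/K[0,0],(v-K[1,2])*d/K[1,1],d],-1)
    w=(c-np.array(k['t']))@np.array(k['R']); w[d<=0]=np.nan
    return w
E
python3 - <<'E'
from h import *
for c in('side','top'):
    p,d,k=snap(c,c+'0.png'); np.savez(c+'0.npz',p=p,w=cloud(d,k)); print(c,np.array(k['R']).round(2).tolist(),np.array(k['t']).round(3))
    for n in('rod','ring','rod_stand','jig','sleeve','pointer_grip','pointer_tip','screwdriver','spool'):
        print(n,[(np.round(r['at'],3).tolist(),round(r['confidence'],2)) for r in m.look_for(c,n)])
print(m.current_time())
E
```

```text
pics
side [[-0.93, -0.37, 0.02], [-0.15, 0.33, -0.93], [0.33, -0.87, -0.36]] [0.526 0.218 0.664]
rod [([0.478, -0.105, 0.159], 0.97), ([0.741, 0.129, 0.107], 0.82), ([0.464, -0.024, 0.112], 0.69), ([0.641, 0.148, 0.114], 0.62), ([0.405, -0.072, 0.11], 0.59), ([0.674, -0.006, 0.149], 0.44)]
ring [([0.407, -0.071, 0.117], 0.94), ([0.744, 0.129, 0.108], 0.89), ([0.476, -0.106, 0.164], 0.75), ([0.639, 0.15, 0.117], 0.66), ([0.468, -0.026, 0.11], 0.55)]
rod_stand [([0.467, -0.093, 0.03], 0.93)]
jig [([0.597, 0.025, 0.052], 0.82)]
sleeve [([0.621, 0.02, 0.1], 0.88), ([0.596, 0.026, 0.054], 0.61)]
pointer_grip [([0.676, -0.008, 0.149], 0.72), ([0.623, 0.022, 0.1], 0.38)]
pointer_tip [([0.676, -0.006, 0.148], 0.55)]
screwdriver [([0.748, -0.107, 0.013], 0.83)]
spool [([0.644, -0.179, 0.035], 0.69)]
top [[0.02, -1.0, -0.01], [-0.99, -0.02, -0.1], [0.1, 0.01, -0.99]] [-0.023  0.598  1.064]
rod [([0.482, -0.114, 0.18], 0.75), ([0.408, -0.071, 0.168], 0.6), ([0.643, 0.142, 0.168], 0.57), ([0.74, 0.123, 0.162], 0.56)]
ring [([0.742, 0.121, 0.156], 0.84), ([0.643, 0.135, 0.173], 0.68), ([0.412, -0.073, 0.17], 0.64), ([0.478, -0.116, 0.179], 0.56), ([0.467, -0.038, 0.167], 0.52), ([0.676, -0.015, 0.151], 0.45)]
rod_stand [([0.476, -0.104, 0.056], 0.73)]
jig [([0.613, -0.011, 0.051], 0.61), ([0.675, -0.021, 0.151], 0.22)]
sleeve [([0.615, 0.002, 0.09], 0.72)]
pointer_grip [([0.676, -0.015, 0.155], 0.59), ([0.611, -0.01, 0.051], 0.44)]
pointer_tip [([0.674, -0.022, 0.149], 0.8)]
screwdriver [([0.75, -0.108, 0.014], 0.57)]
spool [([0.647, -0.192, 0.038], 0.6)]
1.0
```

View pics/side0.png

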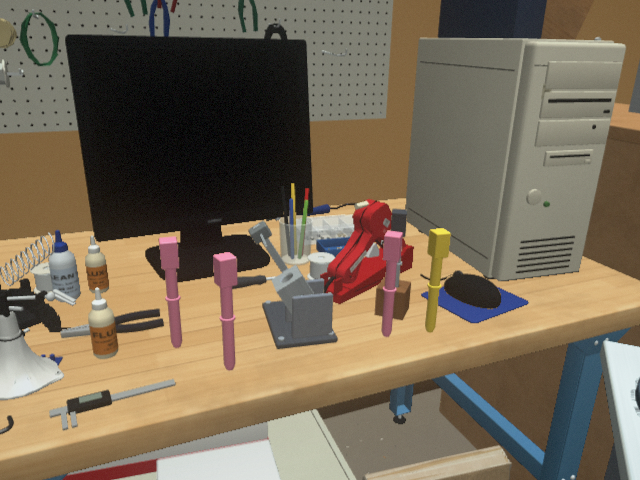

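View pics/top0.png

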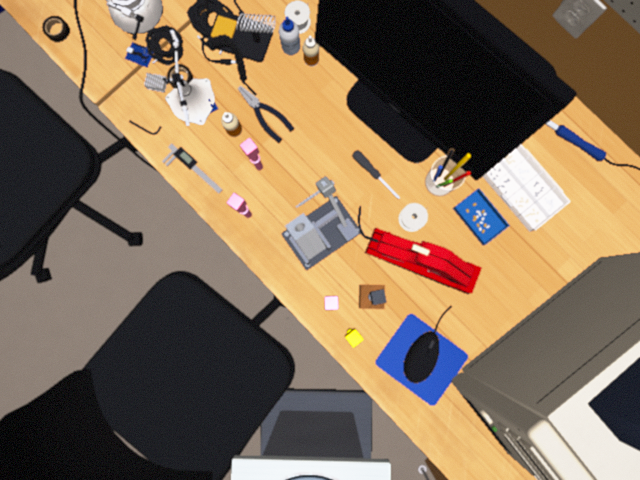

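Run:
```python
from h import *
a=np.load('top0.npz');p=a['p'];w=a['w']
c=p[160:350,260:410][:,:,::-1]
cv2.imwrite('pics/crop1.png',cv2.resize(c,None,fx=3.1,fy=3.1,interpolation=cv2.INTER_CUBIC))
def near(w,c,r,z0,z1):
    return (np.hypot(w[...,0]-c[0],w[...,1]-c[1])<r)&(w[...,2]>z0)&(w[...,2]<z1)
for s in('top','side'):
    b=np.load(s+'0.npz');w=b['w']
    h=near(w,(.48,-.112),.03,.12,.25);q=w[h]
    print(s,'head',len(q),np.nanmedian(q,0).round(4),np.percentile(q,[2,98],axis=0).round(4).tolist())
    q=q[q[:,2]>np.percentile(q[:,2],98)-.008]; print(q.mean(0).round(4),cv2.minAreaRect(q[:,:2].astype(np.float32)*1000))
    # normals
    n=np.cross(np.roll(w,-1,1)-np.roll(w,1,1),np.roll(w,-1,0)-np.roll(w,1,0));n/=np.linalg.norm(n,axis=-1,keepdims=True)
    n*=np.sign(n[...,2:])
    msk=near(w,(.615,.0),.05,.07,.135)&(abs(n[...,2]-.866)<.08)
    q=w[msk];print(s,'face',len(q),q.mean(0).round(4),np.median(n[msk],0).round(3))
    if len(q)>20:
        cc=np.median(q,0);U,S,V=np.linalg.svd(q-cc);print(V[2].round(3),S)
```

```text
top head 211 [ 0.4803 -0.113   0.1784] [[0.4682, -0.1265, 0.1489], [0.4926, -0.1012, 0.1821]]
[ 0.4804 -0.1144  0.1789] ((480.3845520019531, -114.67372131347656), (23.756738662719727, 23.910139083862305), 12.815383911132812)
top face 161 [0.6097 0.0118 0.0915] [ 0.106 -0.028  0.859]
[-0.116  0.325 -0.939] [0.33451455 0.21716123 0.09519478]
side head 357 [ 0.4796 -0.1043  0.1692] [[0.4689, -0.1235, 0.1483], [0.4919, -0.1001, 0.1822]]
[ 0.4807 -0.1088  0.1798] ((481.79583740234375, -113.9622802734375), (23.593992233276367, 25.86101531982422), 9.855629920959473)
side face 153 [0.6075 0.0197 0.0952] [0.285 0.243 0.882]
[ 0.081  0.207 -0.975] [0.30303373 0.20563525 0.11119322]
```

View pics/crop1.png

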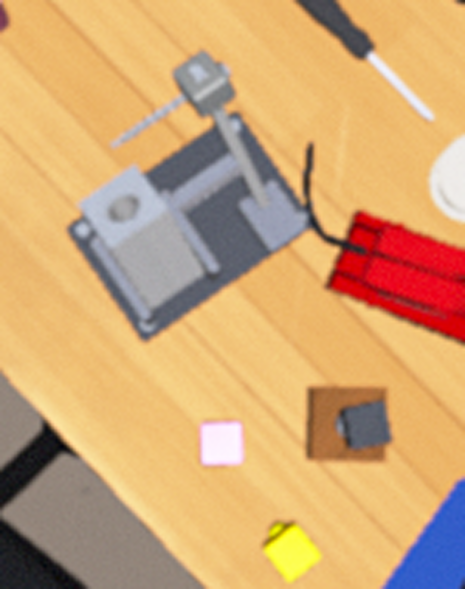

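The pink rods are at side (172,290), (228,310) and (392,285), and the yellow one is at (437,280). The one that fits is the dark-headed rod in the wooden stand, at top pixel (378,297): crop1 shows its dark square head over the brown block. The bore mouth is at top pixel (300,227), and the bore leans towards roughly (+0.8,+0.6).

Run:
```python
from h import *
from scipy.spatial.transform import Rotation as R
a=np.load('top0.npz');w=a['w'];b=np.load('side0.npz')['w']
for ww in(w,b):
    q=ww.reshape(-1,3);s=(q[:,0]>.4)&(q[:,0]<1.1)&(abs(q[:,1])<.4)&(q[:,2]>.2)
    q=q[s]; 
    for y in np.arange(-.4,.4,.1):
        t=q[(q[:,1]>y)&(q[:,1]<y+.1)]
        if len(t): print(round(y,1),t.min(0).round(2),t.max(0).round(2))
z=np.array([.4,.3,.866]);ys=np.array([.6,-.8,0]);xs=np.cross(ys,z)
M=np.array([.612,.008,.099])
for nm,pos in(('ins0',M+.17*z),('ins',M+.09*z),('carr',M+.08*ys+.02*z)):
  for ang in range(0,360,45):
    T0=np.c_[xs,-ys,-z]@R.from_euler('z',ang,degrees=True).as_matrix()
    j=m.inverse_kinematics(pos,T0);print(nm,ang,None if j is None else np.round(j,2))
for ang in range(-90,270,45):
    T0=np.diag([1,-1,-1.])@R.from_euler('z',ang+12,degrees=True).as_matrix()
    j=m.inverse_kinematics([.48,-.114,.25],T0);print(ang,None if j is None else np.round(j,2))
k=m.get_calibration('wrist');Rt=m.current_tcp_rot();C=-np.array(k['R']).T@k['t']
print('cam in tool',Rt.T@(C-m.current_ee_pos()),(Rt.T@np.array(k['R']).T).round(2),k['camera_matrix'])
```

```text
-0.4 [ 0.4 -0.4  0.2] [ 0.84 -0.3   0.47]
-0.3 [ 0.73 -0.3   0.2 ] [ 0.9  -0.2   0.43]
-0.2 [ 0.82 -0.2   0.2 ] [ 0.93 -0.1   0.43]
-0.1 [ 0.91 -0.1   0.2 ] [ 1.   -0.    0.34]
-0.0 [0.99 0.   0.2 ] [1.   0.   0.22]
-0.4 [ 0.4 -0.4  0.2] [ 1.1  -0.3   0.51]
-0.3 [ 0.73 -0.3   0.2 ] [ 1.1  -0.2   0.45]
-0.2 [ 0.82 -0.2   0.2 ] [ 0.95 -0.1   0.43]
-0.1 [ 0.91 -0.1   0.2 ] [ 1.03 -0.    0.43]
-0.0 [0.99 0.   0.2 ] [1.01 0.   0.26]
ins0 0 [ 0.13  0.89  0.72 -0.27  1.98 -2.14]
ins0 45 [ 0.13  0.89  0.72 -0.27  1.98 -1.35]
ins0 90 [ 0.13  0.89  0.72 -0.27  1.98 -0.57]
ins0 135 [ 0.13  0.89  0.72 -0.27  1.98  0.22]
ins0 180 [ 0.13  0.89  0.72 -0.27  1.98  1.  ]
ins0 225 [ 0.13  0.89  0.72 -0.27  1.98  1.79]
ins0 270 [ 0.13  0.89  0.72 -0.27  1.98  2.57]
ins0 315 None
ins 0 [ 0.1   0.84  0.97 -0.27  1.78 -2.11]
ins 45 [ 0.1   0.84  0.97 -0.27  1.78 -1.32]
ins 90 [ 0.1   0.84  0.97 -0.27  1.78 -0.54]
ins 135 [ 0.1   0.84  0.97 -0.27  1.78  0.25]
ins 180 [ 0.1   0.84  0.97 -0.27  1.78  1.03]
ins 225 [ 0.1   0.84  0.97 -0.27  1.78  1.82]
ins 270 [ 0.1   0.84  0.97 -0.27  1.78  2.61]
ins 315 Non
[... 180 characters left out ...]
0.17]
carr 180 [-0.01  0.92  0.98 -0.31  1.68  0.95]
carr 225 [-0.01  0.92  0.98 -0.31  1.68  1.74]
carr 270 [-0.01  0.92  0.98 -0.31  1.68  2.53]
carr 315 None
-90 [-0.33  0.19  1.72 -0.    1.23 -0.12]
-45 [-0.33  0.19  1.72 -0.    1.23  0.67]
0 [-0.33  0.19  1.72 -0.    1.23  1.45]
45 [-0.33  0.19  1.72 -0.    1.23  2.24]
90 None
135 [-0.33  0.19  1.72 -0.    1.23 -2.47]
180 [-0.33  0.19  1.72 -0.    1.23 -1.69]
225 [-0.33  0.19  1.72 -0.    1.23 -0.9 ]
cam in tool [ 0.07584049 -0.00049574 -0.18110707] [[-0.   -0.96 -0.29]
 [ 1.   -0.   -0.  ]
 [ 0.   -0.29  0.96]] [[388.51136136   0.         322.45975106]
 [  0.         388.51136136 236.87025074]
 [  0.           0.           1.        ]]
```

```bash
cat >> h.py <<'E'
def down(yaw): # fingers along (cos,sin)
    c,s=np.cos(yaw),np.sin(yaw); y=np.array([c,s,0]);z=np.array([0,0,-1.]);return np.c_[np.cross(y,z),y,z]
E
python3 - <<'E'
from h import *
z=np.array([.4,.3,.866]);z/=np.linalg.norm(z);ys=np.array([.6,-.8,0]);xs=np.cross(ys,z)
M=np.array([.612,.008,.099]); T=np.c_[-ys,-xs,-z]
m.move_ptp(M+.24*z,T); m.move_l(M+.15*z,max_speed=.25);m.dwell(.2)
p,d,k=snap('wrist','w1.png');np.savez('w1.npz',p=p,d=d,w=cloud(d,k),**k);print(m.current_time(), m.current_ee_pos())
for n in('sleeve','pointer_grip','pointer_tip'):print(n,[(np.round(r['at'],4).tolist(),round(r['confidence'],2)) for r in m.look_for('wrist',n)])
m.move_l(M+.24*z,max_speed=.25)
yaw=np.radians(13)
m.set_gripper(.7)
m.move_ptp([.481,-.114,.24],down(yaw));m.dwell(.2)
p,d,k=snap('wrist','w2.png');np.savez('w2.npz',p=p,d=d,w=cloud(d,k),**k);print(m.current_time(),m.current_force())
E
```

```text
4.4667 [0.67245393 0.05331318 0.22939611]
sleeve [([0.6244, 0.0138, 0.1055], 0.86)]
pointer_grip [([0.6764, -0.009, 0.1483], 0.96)]
pointer_tip [([0.674, -0.0077, 0.1504], 0.68)]
7.25 [-0.34011317  0.2010898  -0.02117536]
```

View pics/w1.png

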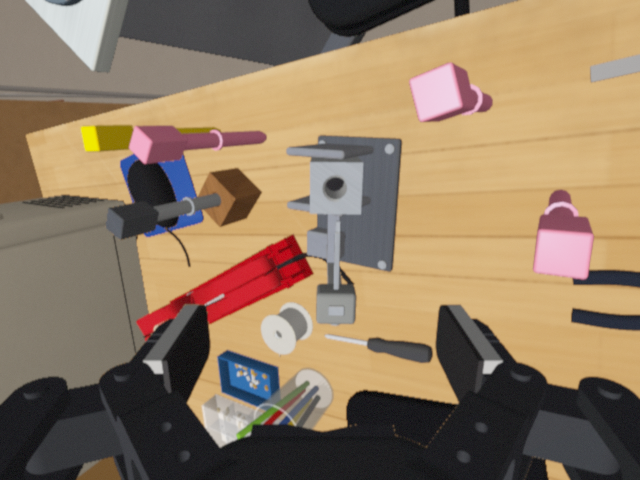

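View pics/w2.png

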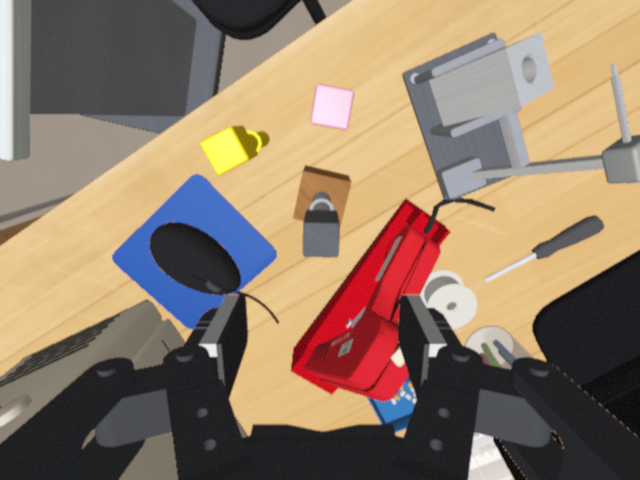

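w1 shows the bore mouth at (335,187), the needle and carriage at (337,305), and the base's long edge running nearly vertical. In w2 the dark head is at (321,240), aligned with the fingers, with the red tool close by at (405,215).

Run:
```python
from h import *
a=np.load('w2.npz');w=a['w']
s=(np.hypot(w[...,0]-.481,w[...,1]+.114)<.03)&(w[...,2]>.165)&(w[...,2]<.2);q=w[s]
print('head',len(q),q.mean(0).round(4),np.median(q[:,2]).round(4),cv2.minAreaRect(q[:,:2].astype(np.float32)*1000))
y=np.array([np.cos(.227),np.sin(.227)]);x=np.array([y[1],-y[0]])
r=w[...,:2]-[.481,-.114];t=r@y;o=r@x
for lo,hi in((-.06,-.045),(-.045,-.03),(-.03,-.018),(.018,.03),(.03,.045),(.045,.06)):
    g=(t>lo)&(t<hi)&(abs(o)<.02);print(lo,hi,np.nanmax(w[...,2][g]).round(3))
a=np.load('w1.npz');w=a['w'];K=a['camera_matrix'];p=a['p'];Rc=a['R'];tc=a['t'];C=-Rc.T@tc
# mouth face
q=w[165:209,314:360].reshape(-1,3);q=q[~np.isnan(q).any(1)]
for i in range(4):
    c=q.mean(0);n=np.linalg.svd(q-c)[2][2];n*=np.sign(n[2]);e=(q-c)@n;q=q[abs(e)<max(.0015,1.5*np.median(abs(e)))]
print('face',len(q),c.round(4),n.round(4),'z at centre')
def ray(u,v,n0,c0):
    dd=Rc.T@np.array([(u-K[0,2])/K[0,0],(v-K[1,2])/K[1,1],1]);return C+dd*((c0-C)@n0)/(dd@n0)
g=cv2.cvtColor(p,cv2.COLOR_RGB2GRAY);sub=g[170:204,318:354]
lab,L,S,ce=cv2.connectedComponentsWithStats((sub<110).astype(np.uint8));
for i in range(1,lab): print(S[i],ce[i]+[318,170])
i=1+np.argmax(S[1:,4]);cn=cv2.findContours((L==i).astype(np.uint8),cv2.RETR_EXTERNAL,cv2.CHAIN_APPROX_NONE)[0][0]
el=cv2.fitEllipse(cn);print(el);print('bore',ray(el[0][0]+318,el[0][1]+170,n,c).round(4))
# face orientation: min area rect of face points in world (horizontal edge = sleeve y)
# base plate at z=.01
b=(abs(w[...,2]-.010)<.003)&(np.hypot(w[...,0]-.61,w[...,1]+.01)<.12)&(g<120)
qb=w[b];print('base',len(qb),np.median(qb[:,2]),cv2.minAreaRect(qb[:,:2].astype(np.float32)*1000))
# carriage
for (u,v) in((337,305),):
    print('carr px',w[v-12:v+12:4,u-12:u+12:4].reshape(-1,3).mean(0))
cv2.imwrite('pics/c2.png',cv2.resize(p[130:340,270:410][:,:,::-1],None,fx=2.8,fy=2.8,interpolation=cv2.INTER_CUBIC))
```

```text
head 1432 [ 0.4787 -0.1136  0.1789] 0.1797 ((479.203857421875, -114.99518585205078), (23.66553497314453, 23.857337951660156), 12.782174110412598)
-0.06 -0.045 0.367
-0.045 -0.03 0.36
-0.03 -0.018 0.373
0.018 0.03 0.373
0.03 0.045 0.357
0.045 0.06 0.368
face 735 [0.6044 0.0396 0.0981] [0.4625 0.1941 0.8651] z at centre
[  6   7  20  21 285] [333.16842105 186.46315789]
((15.209284782409668, 16.55381965637207), (16.390731811523438, 21.292736053466797), 31.995018005371094)
bore [0.6075 0.0295 0.0986]
base 5574 0.009782159112899012 ((601.599853515625, -34.48039245605469), (135.8580322265625, 169.7955322265625), 36.0499382019043)
carr px [ 0.67925754 -0.01166268  0.15496846]
```

View pics/c2.png

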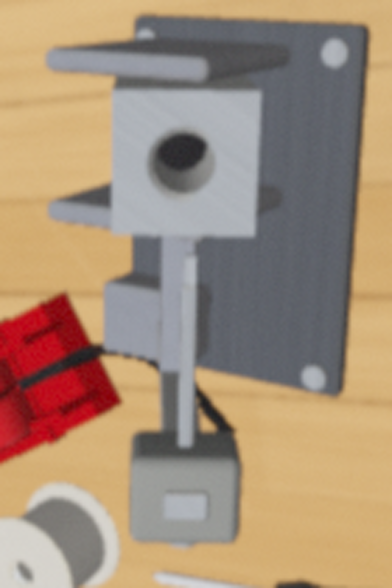

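```bash
cat > fit.py <<'E'
from h import *
from scipy.optimize import least_squares
a=np.load('w1.npz');K=a['camera_matrix'];Rc=a['R'];tc=a['t']
pr=lambda X:(lambda c:c[:2]/c[2]*K[0,0]+K[:2,2])(Rc@X+tc)
def frame(ps):
    h=np.array([np.cos(ps),np.sin(ps),0]) # lean direction
    z=.5*h+np.sqrt(.75)*np.array([0,0,1]);y=np.array([h[1],-h[0],0]);return np.c_[np.cross(y,z),y,z]
px=lambda u,v:np.array([u,v])/2.8+[269.7,129.7]
obs=[((.022,-.022,0),px(113,90)),((-.022,-.022,0),px(262,88)),((-.022,.022,0),px(257,236)),((.022,.022,0),px(110,235)),((0,0,0),px(182,162))]
car=px(186,505-15)
def res(v):
    F=frame(v[2]);M=np.array([v[0],v[1],.099])
    r=[pr(M+F@np.array(o))-q for o,q in obs]
    r.append(pr(M+F@[0,.08,v[3]+.011])-car)
    r.append([(v[3]-.053)*300,0])
    return np.concatenate(r)
s=least_squares(res,[.61,.02,.55,.053]);print(s.x.round(4),np.degrees(s.x[2]));print(res(s.x).round(1))
F=frame(s.x[2]);M=np.array([s.x[0],s.x[1],.099]);print(F.round(3),'carr',(M+F@[0,.08,s.x[3]]).round(4))
np.savez('jig.npz',F=F,M=M)
w=np.load('w2.npz')['w'];w=np.where(w[...,2:]>.2,np.nan,w)
y=np.array([np.cos(.223),np.sin(.223)]);x=np.array([y[1],-y[0]]);r=w[...,:2]-[.48,-.115];t=r@y;o=r@x
for lo,hi in((-.06,-.045),(-.045,-.03),(-.03,-.018),(.018,.03),(.03,.045),(.045,.06)):
    g=(t>lo)&(t<hi)&(abs(o)<.02);print(lo,hi,np.nanmax(w[...,2][g]).round(3))
E
python3 fit.py
```

```text
[0.6101 0.0304 0.6338 0.047 ] 36.31303438683795
[-0.6 -0.6 -0.5  0.5 -0.7 -0.6  0.6 -0.6  0.9  0.3  0.2  0.9 -1.8  0. ]
[[-0.698  0.592  0.403]
 [-0.513 -0.806  0.296]
 [ 0.5    0.     0.866]] carr [ 0.6764 -0.0201  0.1397]
-0.06 -0.045 0.002
-0.045 -0.03 0.003
-0.03 -0.018 0.052
0.018 0.03 0.052
0.03 0.045 0.002
0.045 0.06 0.002
```

Run:
```python
from h import *
J=np.load('jig.npz');F,M=J['F'],J['M']
D=down(np.radians(12.8))
m.move_l([.4797,-.115,.2],D,max_speed=.15)
m.move_l([.4797,-.115,.142],D,max_speed=.1)
m.set_gripper(0,60);print(m.current_grip_width(),m.current_grip_force(),m.current_ee_pos(),m.current_force())
m.move_l([.4797,-.115,.34],D,max_speed=.15)
print(m.current_grip_width(),m.current_force())
T=np.c_[-F[:,1],-F[:,0],-F[:,2]]
m.move_ptp(M+F@[0,0,.24],T)
m.move_l(M+F@[0,0,.150],T,max_speed=.15);m.dwell(.3)
p,d,k=snap('wrist','w3.png');np.savez('w3.npz',p=p,d=d,w=cloud(d,k),**k);print(m.current_time(),m.current_force(),m.current_ft_torque(),m.current_ee_pos()-(M+F@[0,0,.150]))
cv2.imwrite('pics/c3.png',cv2.resize(p[60:340,180:480][:,:,::-1],None,fx=2,fy=2,interpolation=cv2.INTER_CUBIC))
```

```text
-0.0016278215402948154 0.0 [ 0.47971066 -0.11498845  0.14203141] [ 0.35238869  0.66710333 -0.34926347]
-0.0012649725188420464 [-0.15033658 -0.44218706  0.57713641]
12.8583 [ 0.26555546  0.36689542 -0.34070218] [ 0.14918957 -0.1942915  -0.00800257] [0.0001617  0.00013842 0.00011243]
```

View pics/c3.png

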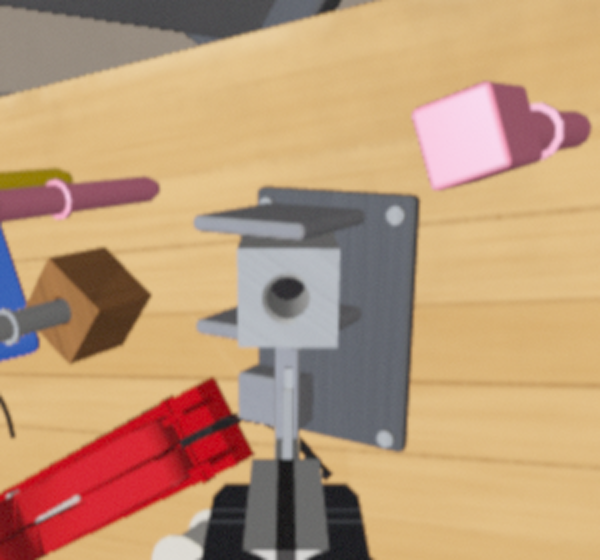

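The gripper shut on nothing, so the grasp was missed. In c3 the bore is at crop (288,295) with no rod in it, and the rod is still in the stand at crop (40,320). I'll check from the side and top.

Run:
```python
from h import *
J=np.load('jig.npz');F,M=J['F'],J['M']
m.set_gripper(.75)
m.move_l(M+F@[0,0,.24],max_speed=.25)
m.move_ptp([.4797,-.115,.26],down(np.radians(12.8)));m.dwell(.1)
p1,d,k=snap('side');w=cloud(d,k)
p2,d,k=snap('wrist');W=cloud(d,k)
for w in(w,W):
    s=(np.hypot(w[...,0]-.481,w[...,1]+.114)<.035)&(w[...,2]>.125)&(w[...,2]<.2);q=w[s]
    print('head',len(q),np.percentile(q,[1,50,99],axis=0).round(4).tolist(),cv2.minAreaRect(q[:,:2].astype(np.float32)*1000))
print(m.current_time(),m.current_grip_width(),m.current_ee_pos(),m.current_tcp_rot().round(3).tolist())
c=np.hstack([cv2.resize(p1[150:350,330:480],None,fx=2.4,fy=2.4),cv2.resize(p2,None,fx=.68,fy=.75)[:, :435]][:2]) if 0 else None
a=cv2.resize(p1[150:350,330:480],(360,480));b=cv2.resize(p2[100:420,180:480],(440,480))
cv2.imwrite('pics/s4.png',np.hstack([a,b])[:,:,::-1])
```

```text
head 358 [[0.4684, -0.1226, 0.1456], [0.4794, -0.1045, 0.1693], [0.4923, -0.0992, 0.1824]] ((482.0151672363281, -112.34341430664062), (23.849468231201172, 24.806852340698242), 15.274971008300781)
head 1463 [[0.466, -0.1275, 0.1437], [0.4784, -0.1114, 0.1796], [0.4913, -0.1018, 0.1814]] ((479.23370361328125, -115.39057922363281), (23.949052810668945, 24.48670196533203), 12.068671226501465)
15.725 0.7531070501434024 [ 0.48029564 -0.11476497  0.2598412 ] [[-0.222, 0.975, -0.0], [0.975, 0.222, 0.0], [0.0, -0.0, -1.0]]
```

View pics/s4.png

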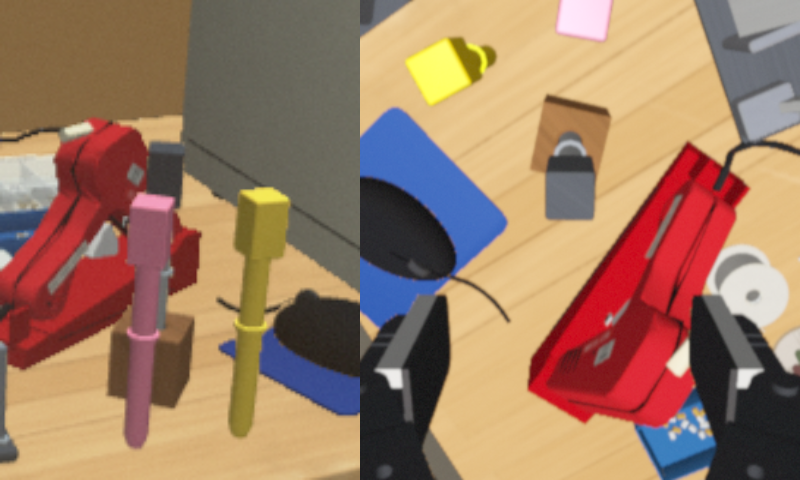

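Run:
```python
from h import *
D=down(np.radians(12.6))
m.move_l([.4797,-.115,.138],D,max_speed=.15)
print(m.current_ee_pos(),m.current_grip_width(),m.current_force())
p,d,k=snap('wrist');cv2.imwrite('pics/w5.png',p[:,:,::-1])
for g in(.4,.3,.2,.0):
    m.set_gripper(g,60);print(g,m.current_grip_width(),m.current_grip_force(),m.current_force().round(2),m.current_time())
p2,d,k=snap('wrist');cv2.imwrite('pics/w5b.png',np.hstack([p[60:460,160:480],p2[60:460,160:480]])[:,:,::-1])
```

```text
[ 0.48020254 -0.11514139  0.13872386] 0.7479836007345882 [-0.94310104  0.72894836  0.49005745]
0.4 0.40129196333104766 0.0 [-0.93  0.46  0.5 ] 17.1417
0.3 0.3001329287883809 0.0 [-0.49  0.04 -0.51] 17.3917
0.2 0.24801521035999047 58.724881410598755 [-0.08  0.24  3.97] 17.6083
0.0 0.24309215294899447 58.891831040382385 [ 0.41 -0.33  4.84] 17.825
```

View pics/w5b.png

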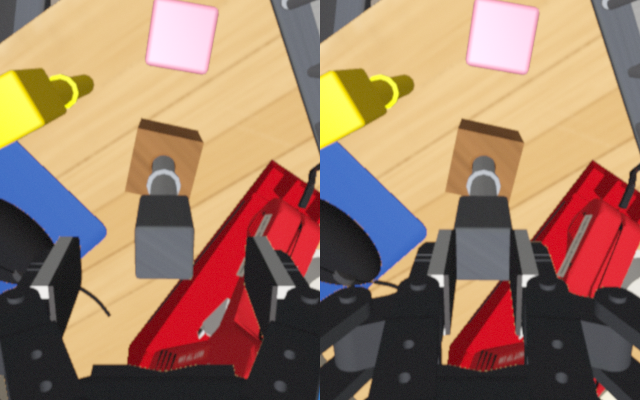

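Held now: the picture shows the head between both pads and well centred. Next I lift and check the grip.

Run:
```python
from h import *
J=np.load('jig.npz');F,M=J['F'],J['M']
m.set_gripper(0,110)
D=down(np.radians(12.6))
m.move_l([.4797,-.115,.20],D,max_speed=.08)
print(m.current_grip_width(),m.current_grip_force(),m.current_force())
m.move_l([.4797,-.115,.34],D,max_speed=.2)
w0=m.current_grip_width();print(w0,m.current_force())
if w0<.1: raise SystemExit
T=np.c_[-F[:,1],-F[:,0],-F[:,2]]
m.move_ptp(M+F@[0,0,.24],T)
m.move_l(M+F@[0,0,.150],T,max_speed=.15);m.dwell(.3)
p,d,k=snap('wrist');w=cloud(d,k);np.savez('w6.npz',p=p,d=d,w=w,**k)
print(m.current_time(),m.current_force(),m.current_grip_width(),m.current_ee_pos()-(M+F@[0,0,.150]))
cv2.imwrite('pics/w6.png',cv2.resize(p[60:340,180:480][:,:,::-1],None,fx=2,fy=2,interpolation=cv2.INTER_CUBIC))
# rod axis in sleeve frame from clouds
for c in('wrist','side','top'):
    if c!='wrist': p,d,k=snap(c);w=cloud(d,k)
    s=(w-M)@F
    for a,b in((.0,.02),(.02,.04),(.04,.06),(.06,.08),(.1,.12)):
        q=s[(abs(s[...,0])<.014)&(abs(s[...,1])<.014)&(s[...,2]>a)&(s[...,2]<b)]
        if len(q)>5:print(c,a,len(q),q.min(0).round(4),q.max(0).round(4))
```

```text
0.21678622629474426 108.19111889228225 [-0.79167894 -0.05861851 -1.73212643]
0.21750954941462297 [-0.05828579  0.39831726 -2.23524037]
22.2667 [-0.596928   -0.46093619 -2.37352359] 0.21642700257548805 [1.62367798e-04 1.28032346e-04 8.85308012e-05]
wrist 0.0 208 [-0.014 -0.014  0.   ] [0.0138 0.0137 0.0021]
wrist 0.02 60 [-0.0081 -0.0082  0.0287] [ 0.0076 -0.0003  0.0399]
wrist 0.04 128 [-0.0081 -0.0083  0.04  ] [ 0.0075 -0.0004  0.06  ]
wrist 0.06 158 [-0.008  -0.0084  0.0603] [ 0.0078 -0.0007  0.08  ]
wrist 0.1 471 [-0.0098 -0.0107  0.1001] [0.0106 0.0048 0.12  ]
side 0.0 115 [-0.0138 -0.0138  0.0002] [0.0138 0.0137 0.0048]
side 0.02 93 [-0.0099 -0.0083  0.0237] [0.0062 0.0033 0.0399]
side 0.04 138 [-0.0096 -0.0083  0.0401] [0.0062 0.0032 0.0597]
side 0.06 143 [-0.0094 -0.0095  0.0601] [0.0065 0.0029 0.0797]
side 0.1 165 [-0.0116 -0.0102  0.1001] [0.009  0.0047 0.1194]
top 0.0 44 [-0.0137 -0.0139  0.0001] [0.0139 0.0139 0.0027]
top 0.02 36 [-0.0048 -0.0079  0.0214] [0.0071 0.0078 0.0387]
top 0.04 59 [-0.001  -0.008   0.0403] [0.0078 0.0073 0.06  ]
top 0.06 63 [-0.0031 -0.0081  0.0603] [0.009  0.0077 0.0799]
top 0.1 86 [-0.0038 -0.0097  0.1002] [0.0088 0.0094 0.1196]
```

View pics/w6.png

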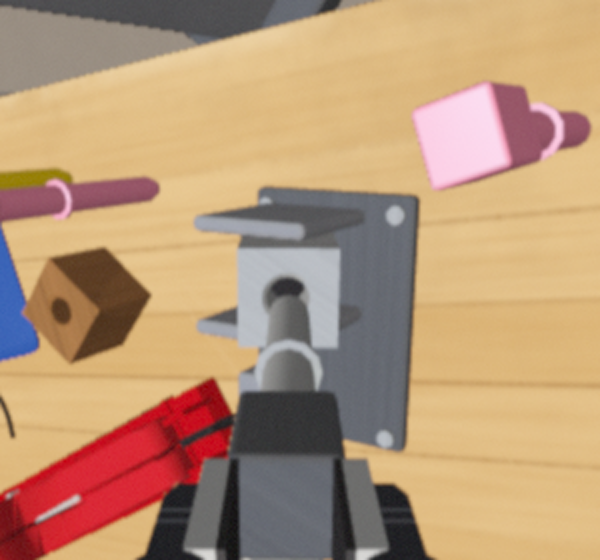

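The rod is coaxial with the bore, with its tip at crop (288,300) over the mouth at (288,290) and about 20 mm above it. Now I push it in with the force monitored.

```bash
cat > push.py <<'E'
from h import *
J=np.load('jig.npz');F,M=J['F'],J['M']
off=np.zeros(2);f0=F.T@m.current_force();z=.150;best=None
m.move_l(M+F@[0,0,.134],max_speed=.06);z=.134
while z>.066:
    z-=.004
    m.move_l(M+F@[off[0],off[1],z],max_speed=.05)
    f=F.T@m.current_force()-f0
    za=((m.current_ee_pos()-M)@F)[2]
    print(round(z,3),round(za,4),f.round(1),off.round(4),round(m.current_time(),2),round(m.current_grip_width(),3))
    if f[2]>28: break
    if np.hypot(*f[:2])>6: off+=np.clip(f[:2]*.00006,-.0008,.0008)
    if np.hypot(*f[:2])>50: break
E
python3 push.py
```

```text
0.13 0.1299 [-3.   0.9 -1. ] [0. 0.] 23.03 0.22
0.126 0.1257 [-0.8  1.1 -0.7] [0. 0.] 23.28 0.217
0.122 0.1217 [-1.3  0.3  0.6] [0. 0.] 23.53 0.216
0.118 0.1177 [-0.5  0.5  0. ] [0. 0.] 23.78 0.22
0.114 0.1137 [-2.3  1.1 -0.6] [0. 0.] 24.03 0.215
0.11 0.1097 [-1.1 -0.4  0.2] [0. 0.] 24.28 0.215
0.106 0.1057 [-1.5 -0.5 -0.7] [0. 0.] 24.53 0.221
0.102 0.1017 [-1.9 -0.4 -0.4] [0. 0.] 24.78 0.214
0.098 0.0977 [-1.1  0.9 -0.2] [0. 0.] 25.03 0.219
0.094 0.094 [-1.1 -0.5  0.7] [0. 0.] 25.28 0.216
0.09 0.0903 [-1.7 -0.3  3.8] [0. 0.] 25.53 0.219
0.086 0.0861 [-2.2 -0.   4.8] [0. 0.] 25.78 0.219
0.082 0.082 [-1.5  0.8  5. ] [0. 0.] 26.03 0.218
0.078 0.0778 [-2.   1.1  4.6] [0. 0.] 26.28 0.216
0.074 0.0738 [-1.7 -0.1  2.4] [0. 0.] 26.53 0.217
0.07 0.0725 [-0.6  0.1 18.6] [0. 0.] 26.78 0.214
0.066 0.0721 [-1.   0.2 35.8] [0. 0.] 27.03 0.221
```

The plug stopped dead after about 21 mm of travel, so it is home. Next I hold briefly, release, retreat and measure the ring and carriage.

```bash
cat > meas.py <<'E'
from h import *
J=np.load('jig.npz');F,M=J['F'],J['M']
def meas(cams):
    for c in cams:
        p,d,k=snap(c);s=(cloud(d,k)-M)@F;np.savez('m_%s.npz'%c,p=p,s=s)
        x,y,z=s[...,0],s[...,1],s[...,2]
        sel=lambda *b:s[(x>b[0])&(x<b[1])&(y>b[2])&(y<b[3])&(z>b[4])&(z<b[5])]
        h=sel(-.025,.025,-.025,.025,.08,.14)
        if len(h)>20:
            t=h[h[:,2]>np.percentile(h[:,2],97)-.004];print(c,'headtop',len(t),np.median(t,0).round(4),'min z head pts',sel(-.025,.025,-.025,-.0115,.0,.14)[:,2].min() if len(sel(-.025,.025,-.025,-.0115,.0,.14)) else None)
        g=sel(-.03,.03,-.03,.03,.004,.06); r=np.hypot(g[:,0],g[:,1])
        for a in np.arange(.008,.056,.003):
            q=(g[:,2]>=a)&(g[:,2]<a+.003)
            if q.sum()>3: print('  z%.3f n%d ext x[%.4f %.4f] y[%.4f %.4f]'%(a,q.sum(),*np.percentile(g[q,0],[3,97]),*np.percentile(g[q,1],[3,97])))
        k=sel(-.03,.03,.06,.1,.02,.075)
        if len(k)>20:
            t=k[k[:,2]>np.percentile(k[:,2],50)];print(c,'carr',len(k),np.percentile(k,[2,50,98],axis=0).round(4).tolist())
        nd=sel(-.006,.006,.03,.06,.005,.065)
        if len(nd): print(c,'needle',len(nd),np.median(nd,0).round(4))
E
python3 - <<'E'
from meas import *
m.dwell(.25)
m.move_l(M+F@[0,0,.0722],max_speed=.05);print((F.T@m.current_force()).round(1))
m.set_gripper(.6);print(m.current_time(),m.current_grip_width())
m.move_l(M+F@[0,0,.19],max_speed=.2)
m.dwell(.1);meas(['wrist','side']);print(m.current_time())
E
```

```text
[ 0.   0.4 10.7]
27.975 0.597059069532813
wrist headtop 1147 [-0.0092 -0.0006  0.1133] min z head pts 8.324077409020749e-07
  z0.008 n4 ext x[-0.0007 0.0045] y[-0.0077 -0.0040]
  z0.020 n6 ext x[-0.0106 0.0037] y[-0.0097 -0.0058]
  z0.023 n77 ext x[-0.0125 0.0065] y[-0.0103 -0.0008]
  z0.026 n28 ext x[-0.0096 0.0065] y[-0.0091 -0.0004]
  z0.029 n12 ext x[-0.0099 0.0026] y[-0.0078 -0.0042]
  z0.032 n9 ext x[-0.0073 0.0026] y[-0.0077 -0.0044]
  z0.035 n13 ext x[-0.0108 0.0025] y[-0.0079 -0.0038]
  z0.038 n9 ext x[-0.0083 0.0017] y[-0.0080 -0.0047]
  z0.041 n7 ext x[-0.0080 0.0006] y[-0.0078 -0.0055]
  z0.044 n15 ext x[-0.0096 0.0002] y[-0.0080 -0.0056]
  z0.047 n7 ext x[-0.0080 -0.0008] y[-0.0075 -0.0066]
  z0.050 n7 ext x[-0.0088 -0.0027] y[-0.0078 -0.0070]
  z0.053 n5 ext x[-0.0063 -0.0032] y[-0.0079 -0.0074]
wrist carr 1187 [[-0.0136, 0.0655, 0.0462], [0.0002, 0.0755, 0.0637], [0.0149, 0.0916, 0.0665]]
wrist needle 154 [0.0002 0.0456 0.0553]
side headtop 128 [-0.01   -0.0044  0.1154] min z head pts 6.961380351774642e-05
  z0.008 n20 ext x[-0.0098 0.0039] y[-0.0075 0.0035]
  z0.011 n
[... 235 characters left out ...]
06] y[-0.0085 -0.0036]
  z0.026 n41 ext x[-0.0143 0.0047] y[-0.0092 0.0072]
  z0.029 n23 ext x[-0.0121 0.0034] y[-0.0073 -0.0006]
  z0.032 n20 ext x[-0.0120 0.0011] y[-0.0082 -0.0016]
  z0.035 n22 ext x[-0.0123 0.0022] y[-0.0076 0.0018]
  z0.038 n18 ext x[-0.0124 0.0009] y[-0.0080 -0.0032]
  z0.041 n24 ext x[-0.0134 0.0018] y[-0.0073 0.0006]
  z0.044 n20 ext x[-0.0124 0.0013] y[-0.0074 -0.0018]
  z0.047 n20 ext x[-0.0126 0.0009] y[-0.0071 -0.0016]
  z0.050 n20 ext x[-0.0137 0.0005] y[-0.0074 -0.0010]
  z0.053 n25 ext x[-0.0138 0.0008] y[-0.0078 0.0009]
side carr 223 [[-0.0019, 0.0661, 0.0209], [0.0047, 0.0722, 0.0544], [0.0138, 0.0899, 0.0683]]
side needle 4 [-0.0004  0.0366  0.0581]
28.9167
```

Run:
```python
from meas import *
s=.0545;zt=s-.016;X=.0005
m.set_gripper(.8)
m.move_l(M+F@[X,.08,.15],max_speed=.25)
m.move_l(M+F@[X,.08,zt],max_speed=.15);print((F.T@m.current_force()).round(1))
m.set_gripper(0,40);print('grip',m.current_grip_width(),m.current_grip_force(),(F.T@m.current_force()).round(1))
z0=((m.current_ee_pos()-M)@F)[2]
m.move_l(M+F@[X,.08,zt-.0308],max_speed=.04);m.dwell(.1)
print('moved',((m.current_ee_pos()-M)@F)[2]-z0,m.current_grip_width(),(F.T@m.current_force()).round(1))
m.set_gripper(.8)
m.move_l(M+F@[X,.08,.12],max_speed=.15)
m.move_l(M+F@[0,.03,.20],max_speed=.25);m.dwell(.1)
meas(['wrist','side']);print(m.current_time())
```

```text
[ 0.5 -0.1  0.7]
grip 9.381523346956685e-05 0.0 [ 0.4  0.7 -0.3]
moved -0.011463381366856169 -0.0005380543906150835 [  8.5 -18.2  97.7]
wrist headtop 1184 [-0.0091 -0.0002  0.1133] min z head pts 5.696682469309785e-07
  z0.020 n5 ext x[-0.0065 0.0066] y[-0.0104 0.0012]
  z0.023 n38 ext x[-0.0095 0.0064] y[-0.0099 -0.0023]
  z0.026 n16 ext x[-0.0091 0.0066] y[-0.0096 -0.0006]
  z0.041 n5 ext x[-0.0004 0.0021] y[0.0266 0.0297]
  z0.044 n15 ext x[-0.0014 0.0021] y[0.0270 0.0299]
wrist carr 1093 [[-0.0139, 0.0643, 0.0371], [0.0004, 0.0761, 0.053], [0.0146, 0.0921, 0.0664]]
wrist needle 160 [0.0003 0.0447 0.0444]
side headtop 124 [-0.01   -0.004   0.1155] min z head pts 1.7815163388194584e-05
  z0.008 n18 ext x[-0.0092 0.0039] y[-0.0080 0.0011]
  z0.011 n17 ext x[-0.0110 0.0036] y[-0.0074 -0.0001]
  z0.014 n24 ext x[-0.0107 0.0036] y[-0.0074 0.0009]
  z0.017 n15 ext x[-0.0099 0.0028] y[-0.0083 -0.0004]
  z0.020 n22 ext x[-0.0112 0.0029] y[-0.0075 -0.0012]
  z0.023 n16 ext x[-0.0143 0.0044] y[-0.0100 0.0048]
  z0.026 n38 ext x[-0.0142 0.0049] y[-0.0107 0.0065]
  z0.029 n23 ext x[-0.0121 0.0040] y[-0.0074 -0.0003]
  z0.032 n21 ext x[-0.0121 0.0022] y[-0.0072 0.0021]
  z0.035 n21 ext x[-0.0124 0.0012] y[-0.0084 -0.0004]
  z0.038 n21 ext x[-0.0124 0.0018] y[-0.0077 -0.0001]
  z0.041 n23 ext x[-0.0133 0.0015] y[-0.0079 0.0015]
  z0.044 n21 ext x[-0.0116 0.0012] y[-0.0070 0.0111]
  z0.047 n20 ext x[-0.0133 0.0007] y[-0.0076 0.0115]
  z0.050 n23 ext x[-0.0131 0.0006] y[-0.0073 -0.0008]
  z0.053 n20 ext x[-0.0136 0.0001] y[-0.0078 0.0016]
side carr 211 [[-0.0008, 0.0667, 0.0213], [0.0049, 0.0712, 0.0489], [0.0139, 0.0885, 0.0683]]
side needle 17 [-0.0005  0.0482  0.047 ]
34.575
```

The gripper shut past the carriage and only pushed it about 11 mm. Closing in stages worked for the rod, so I'll use that here, gate on the grip width and limit the force.

Run:
```python
from meas import *
s=.0436;zt=s-.0165;X=.0004;ok=False
m.move_l(M+F@[X,.08,.11],max_speed=.25)
m.move_l(M+F@[X,.08,zt],max_speed=.15);print((F.T@m.current_force()).round(1))
for g in(.45,.36,.3,.24,.18):
    m.set_gripper(g,50);fw=m.current_grip_width();ff=m.current_grip_force();print(g,fw,ff)
    if ff>20: ok=True;break
if ok:
    z0=((m.current_ee_pos()-M)@F)[2]
    for dz in(.007,.014,.0199):
        m.move_l(M+F@[X,.08,zt-dz],max_speed=.05);f=F.T@m.current_force()
        print('moved',((m.current_ee_pos()-M)@F)[2]-z0,m.current_grip_width(),f.round(1))
        if abs(f).max()>40: break
print(m.current_time())
```

```text
[-0.7 -0.4  0.9]
0.45 0.44875779471988275 0.0
0.36 0.35839477918614604 0.0
0.3 0.29661537890585493 0.0
0.24 0.24075214545881668 0.0
0.18 0.18030138133796994 0.0
37.1583
```

Run:
```python
from meas import *
X=.0004
m.set_gripper(.22)
f0=F.T@m.current_force();z=.0271;zc=None
while z>-.045:
    z-=.004
    if zc and z<zc-.0195: z=zc-.0195
    m.move_l(M+F@[X,.08,z],max_speed=.06);f=F.T@m.current_force()-f0
    print(round(z,4),round(((m.current_ee_pos()-M)@F)[2],4),f.round(1),round(m.current_time(),2))
    if f[2]>35 or np.hypot(*f[:2])>30: print('stop');break
    if zc is None and f[2]>2.2: zc=z+.002
    if zc and z<=zc-.0194: break
    if m.current_time()>41.5: break
m.move_l(M+F@[X,.08,z+.004],max_speed=.1)
meas(['side'])
print(m.current_time())
```

```text
0.0231 0.0227 [-0.4 -0.4  0.4] 37.62
0.0191 0.0187 [-0.8  0.2  0.4] 37.88
0.0151 0.0149 [-0.4 -0.3  0.2] 38.12
0.0111 0.0108 [ 0.  -0.7 -0.1] 38.38
0.0071 0.0067 [ 0.3 -0.2  0.4] 38.62
0.0031 0.0027 [ 0.7 -1.3 -0.3] 38.88
-0.0009 -0.0013 [-0.  -0.4 -0.1] 39.12
-0.0049 -0.0053 [ 0.1 -1.4  0.5] 39.38
-0.0089 -0.0093 [-0.   0.  -0.2] 39.62
-0.0129 -0.0127 [-0.2 -0.4  3.7] 39.88
-0.0169 -0.0129 [ 3.  -5.4 22.6] 40.12
-0.0209 -0.0131 [ 6.2 -9.  42. ] 40.38
stop
side headtop 126 [-0.0101 -0.004   0.1155] min z head pts 7.268724438068552e-05
  z0.008 n19 ext x[-0.0105 0.0039] y[-0.0071 -0.0004]
  z0.011 n20 ext x[-0.0115 0.0035] y[-0.0074 0.0009]
  z0.014 n21 ext x[-0.0098 0.0032] y[-0.0088 -0.0015]
  z0.017 n21 ext x[-0.0108 0.0036] y[-0.0075 0.0008]
  z0.020 n16 ext x[-0.0110 0.0026] y[-0.0073 0.0009]
  z0.023 n21 ext x[-0.0141 0.0043] y[-0.0085 -0.0012]
  z0.026 n36 ext x[-0.0144 0.0048] y[-0.0099 0.0048]
  z0.029 n24 ext x[-0.0121 0.0031] y[-0.0085 -0.0005]
  z0.032 n21 ext x[-0.0131 0.0015] y[-0.0082 0.0011]
  z0.035 n19 ext x[-0.0121 0.0021] y[-0.0072 -0.0002]
  z0.038 n21 ext x[-0.0120 0.0017] y[-0.0068 -0.0002]
  z0.041 n24 ext x[-0.0133 0.0018] y[-0.0070 0.0010]
  z0.044 n18 ext x[-0.0120 0.0013] y[-0.0075 -0.0005]
  z0.047 n20 ext x[-0.0123 0.0008] y[-0.0077 -0.0007]
  z0.050 n24 ext x[-0.0142 0.0004] y[-0.0074 0.0005]
  z0.053 n23 ext x[-0.0132 0.0008] y[-0.0070 0.0013]
side carr 427 [[-0.0028, 0.0666, 0.0215], [0.0117, 0.0727, 0.047], [0.0261, 0.0832, 0.0743]]
side needle 4 [0.0004 0.0547 0.0176]
40.675
```

```bash
python3 - <<'E'
from h import *
J=np.load('jig.npz');F,M=J['F'],J['M']
a=np.load('w6.npz');s=(a['w']-M)@F
# tool coords: TCP at z=.150; x_t=-y, y_t=-x, z_t=.150-z
t=np.stack([-s[...,1],-s[...,0],.150-s[...,2]],-1)
print('rows at col 298 (left pad), 362(right)')
for c in(290,296,320,356,362):
    print(c,[(r,*(t[r,c]*1000).round(0)) for r in range(270,400,10)])
a=np.load('m_wrist.npz');s=a['s'];t=np.stack([.03-s[...,1],-s[...,0],.20-s[...,2]],-1)
g=(abs(t[...,1])<.08)&(t[...,2]<.03)&(t[...,2]>-.12)&(t[...,0]>-.1)
for lo in np.arange(-.12,.03,.01):
    q=t[g&(t[...,2]>=lo)&(t[...,2]<lo+.01)]
    if len(q): print('z%.2f'%lo,len(q),np.percentile(q[:,:2],[1,50,99],axis=0).round(3).tolist())
E
python3 - <<'E'
import sys;sys.path.insert(0,'.')
import numpy as np
s=np.load('m_side.npz')['s'];x,y,z=s[...,0],s[...,1],s[...,2]
q=s[(abs(x)<.05)&(y>.012)&(y<.13)&(z>-.02)&(z<.12)]
for a in np.arange(-.02,.12,.01):
    for b in(.012,.035,.06,.09):
        r=q[(q[:,2]>=a)&(q[:,2]<a+.01)&(q[:,1]>=b)&(q[:,1]<b+.03)]
        if len(r)>3: print('%.2f y%.3f'%(a,b),len(r),np.percentile(r,[3,97],axis=0).round(3).tolist())
E
```

```text
rows at col 298 (left pad), 362(right)
290 [(270, np.float64(-101.0), np.float64(-41.0), np.float64(260.0)), (280, np.float64(-118.0), np.float64(-42.0), np.float64(268.0)), (290, np.float64(12.0), np.float64(-14.0), np.float64(-44.0)), (300, np.float64(12.0), np.float64(-13.0), np.float64(-52.0)), (310, np.float64(11.0), np.float64(-12.0), np.float64(-59.0)), (320, np.float64(12.0), np.float64(-12.0), np.float64(-67.0)), (330, np.float64(12.0), np.float64(-11.0), np.float64(-73.0)), (340, np.float64(10.0), np.float64(-11.0), np.float64(-76.0)), (350, np.float64(7.0), np.float64(-11.0), np.float64(-76.0)), (360, np.float64(2.0), np.float64(-11.0), np.float64(-75.0)), (370, np.float64(-1.0), np.float64(-11.0), np.float64(-75.0)), (380, np.float64(-5.0), np.float64(-11.0), np.float64(-75.0)), (390, np.float64(-9.0), np.float64(-12.0), np.float64(-75.0))]
296 [(270, np.float64(-102.0), np.float64(-33.0), np.float64(262.0)), (280, np.float64(11.0), np.float64(-12.0), np.float64(-33.0)), (290, np.float64(12.0), np.float64(-11.0), np.float64(-43.0)), (300, np.float64(12.0), np.float64(-11.
[... 4172 characters left out ...]
7, 0.06], [0.025, 0.083, 0.07]]
0.07 y0.035 7 [[-0.033, 0.064, 0.072], [0.036, 0.065, 0.08]]
0.07 y0.060 146 [[-0.039, 0.065, 0.071], [0.04, 0.074, 0.08]]
0.08 y0.060 213 [[-0.044, 0.066, 0.081], [0.045, 0.089, 0.09]]
0.08 y0.090 6 [[-0.035, 0.09, 0.085], [0.035, 0.093, 0.09]]
0.09 y0.035 45 [[-0.018, 0.061, 0.091], [0.021, 0.065, 0.1]]
0.09 y0.060 195 [[-0.048, 0.062, 0.09], [0.048, 0.089, 0.1]]
0.09 y0.090 10 [[-0.04, 0.09, 0.09], [0.04, 0.094, 0.099]]
0.10 y0.035 92 [[-0.019, 0.061, 0.1], [0.02, 0.065, 0.11]]
0.10 y0.060 272 [[-0.048, 0.062, 0.1], [0.048, 0.083, 0.11]]
0.11 y0.035 81 [[-0.018, 0.06, 0.111], [0.02, 0.064, 0.12]]
0.11 y0.060 320 [[-0.048, 0.061, 0.11], [0.048, 0.077, 0.12]]
```

Depth confirms the real fingertips sit about 38 mm behind the reported TCP. That explains both misses, and also that this push drove the carriage to its lower stop at s≈0.014. I'll pinch it properly and pull it up about 9.7 mm.

Run:
```python
from meas import *
import io,contextlib
X=.0004;zt=-.031;ok=False
m.set_gripper(.55)
m.move_l(M+F@[X,.08,zt],max_speed=.08);print((F.T@m.current_force()).round(1))
for g in(.38,.3,.2):
    m.set_gripper(g,50);fw=m.current_grip_width();ff=m.current_grip_force();print(g,fw,ff)
    if ff>20: ok=True;break
if ok:
    m.move_l(M+F@[X,.08,zt+.0099],max_speed=.05)
    print('moved',((m.current_ee_pos()-M)@F)[2]-zt,m.current_grip_width(),(F.T@m.current_force()).round(1))
b=io.StringIO()
with contextlib.redirect_stdout(b): meas(['wrist','side'])
print('\n'.join(l for l in b.getvalue().split('\n') if 'needle' in l or 'carr' in l or 'head' in l))
print(m.current_time())
```

```text
[-0.5  0.1 -0.7]
0.38 0.38540958164139644 0.0
0.3 0.33646953416321934 51.83265030384064
moved 0.010649364138448632 0.34153482523717243 [-6.9  0.4  2.3]
wrist headtop 125 [0.0029 0.0049 0.1054] min z head pts 5.704373597209945e-07
wrist carr 16091 [[-0.0268, 0.0657, 0.0235], [0.0003, 0.0719, 0.0471], [0.027, 0.089, 0.0736]]
wrist needle 907 [0.0004 0.0439 0.0258]
side headtop 126 [-0.0101 -0.0047  0.1154] min z head pts 2.2336672215571084e-05
side carr 557 [[-0.0285, 0.0661, 0.0215], [0.013, 0.0716, 0.041], [0.0283, 0.0851, 0.0732]]
side needle 9 [0.0003 0.0501 0.0281]
42.3417
```

Run:
```python
from meas import *
import io,contextlib
X=.0004;zt=-.031
m.move_l(M+F@[X,.08,zt+.0086],max_speed=.05)
m.set_gripper(.6);m.move_l(M+F@[X,.08,.12],max_speed=.2);m.dwell(.1)
b=io.StringIO()
with contextlib.redirect_stdout(b): meas(['wrist','side'])
print('\n'.join(l for l in b.getvalue().split('\n') if 'needle' in l or 'carr' in l or 'head' in l))
for c in('wrist','side'):
    s=np.load('m_%s.npz'%c)['s'];x,y,z=s[...,0],s[...,1],s[...,2]
    q=s[(abs(x+.003)<.014)&(y<.012)&(np.hypot(x+.004,y)>.0095)&(np.hypot(x+.004,y)<.013)&(z>.008)&(z<.05)]
    if len(q): print(c,'ring',len(q),np.percentile(q[:,2],[10,50,90]).round(4))
print(m.current_time(),m.current_force())
```

```text
wrist headtop 2813 [-0.0092  0.0002  0.1133] min z head pts 9.552024927570068e-06
wrist carr 1682 [[-0.0136, 0.0644, 0.0233], [0.0007, 0.0764, 0.0336], [0.0144, 0.091, 0.0666]]
wrist needle 251 [0.0001 0.045  0.0246]
side headtop 122 [-0.0098 -0.0041  0.1154] min z head pts 2.8261045781423e-05
side carr 225 [[-0.0028, 0.0662, 0.0215], [0.004, 0.0754, 0.0358], [0.0137, 0.088, 0.0684]]
side needle 8 [0.0003 0.0523 0.0272]
wrist ring 14 [0.0241 0.0257 0.0266]
side ring 19 [0.0257 0.0267 0.0315]
44.0 [ 0.3483545   0.84377992 -0.76344871]
```

```bash
python3 -c "
from bench import manip as m
print(m.sign_off(),m.current_time())"
```

```text
the job is handed in; nothing more can be done
the job is handed in; nothing more can be done
```

I handed the job in with about 44 s on the clock: the rod pushed the plug to a dead stop and stands released in the bore, and by depth readings the pointer is level with the ring to about 1 mm; I have not seen the judge's result.

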